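# Check the filter plate of the bench fume extractor

## Robot

A 7-joint arm with a two-finger parallel gripper is mounted at the origin on the work surface. World frame = base frame: x ahead of the robot, y to its left, z up, the work surface at z = 0. Lengths are in mm, angles in rad, forces in N, time in s.
With the tool pointing down it reaches from about 400 to 875 mm from the base axis. Payload 4.4 kg.
Tool frame: the origin (TCP) lies midway between the tips of the shut fingers; the grasp point (between the pads) lies behind it (ctrl.grip_point_offset is the x of the grasp point in the tool frame, in mm); x points along the fingers, z is the direction in which the jaws open and shut, and the axes are right-handed (so a half turn about x gives the same grasp; the last joint's range is limited). The gripper opens to 85 mm and grips with 20 to 120 N. Pads are 22 mm wide; open, the fingers measure 114 mm over their backs; the gripper's body (76 mm by 85 mm) begins 54 mm behind the grasp point. The pads swing forward as they close: fully open they stand 13 mm farther back than shut.
Start: joints at [1.167, 0.628, 0.038, 1.517, -0.027, 0.996, -0.02], TCP at [215.446, -613.271, 231.313] pointing down, gripper open.
Joint ranges: [-3.06, 3.06], [-0.37, 2.12], [-1.25, 1.32], [0.18, 2.47], [-1.1, 4.24], [0.23, 1.98], [-2.94, 2.94]. Speed limits (rad/s): [2.57, 2.57, 3.14, 3.14, 3.14, 3.14, 3.14].

## Interface

Orientations are given as [roll, pitch, yaw] about the fixed x, y, z axes, in that order (R = Rz(yaw) Ry(pitch) Rx(roll)).
In Python, from cell import status, eyes, ctrl gives the robot as it stands. The module is installed in compiled form; this text tells all that it offers.
- The arm moves only by the tool apply_moves, never from a script. Its argument "targets" is a list of rows, each a list of 3 entries, a list of its own where there are three numbers: the shift along the tool's x, y, z in mm, then the turn about the tool's x in degrees, then the finger opening in mm, from 0 to 85.4. In form: [[[dx, dy, dz], roll, claw], ...]. A call has 1 to 10 rows; each row shifts and turns the pose as measured when the row begins, along the tool's axes as they then stand; what a row does not reach is not made up. A row lasts 1/8 s, in which the tool goes at most 62.5 mm and 10.7 degrees, less where a joint would pass 70% of its speed; a pose out of reach is approached as far as the arm can. A call is refused whole if a number of a shift passes 62.5 or a number of a turn 10.7, either way. A call with a gripper value outside its range is refused whole. The fingers move at their own pace and stop on an object; the grip force is fixed at half the most. Time passes only in rows, so rows that do not move let the fingers close. It gives the time, the measured TCP pose, the force and the opening at its end, in the units of the state.
- status.read_state(): the state, without advancing time (a new reading comes with each control period).
- eyes.get_image(name): name is "scene" or "top"; returns (picture, depth): 420x560x3 uint8, blue, green, red; 420x560 float32, mm along the optical axis (not along the pixel's ray), 0 where there is no reading.
- eyes.camera_params(name): a dict with "fx", "fy", "cx", "cy" (pixels), "dist" ([k1, k2, p1, p2, k3] as OpenCV has them; the pictures are not rectified), "R" (3x3) and "t" (3): a world point X has camera coordinates R X + t. Camera axes: x right, y down, z forward; pixel columns grow to the right and rows downward; lengths in mm; the calibration is good to about 2 mm. A picture is of the moment at which its call begins. camera_params takes no time and is no camera call.
- ctrl.finish_job(): hands the job in, once; it reports no verdict.
The state is a dict: "clock": time; "qpos": joint angles; "qd": joint speeds; "tau": joint torques, N m; "eef_pos": TCP position; "tool_rot": TCP orientation; "force": force on the tool from outside, world axes, zero at the start; "torque": the same for the moment, N m; "width": finger opening in mm.
Only numpy, scipy, OpenCV 4.12 (cv2) and the standard library are available. Lean on these libraries where they do the work, as an engineer would, in place of code of your own. Each camera call takes 0.05 s, during which the arm holds its last target.

## Task

The bench fume extractor's filter is due for a look: draw the yellow-knobbed slide bolt right back toward the intake grille, swing the dark cover flap up by its orange grip until it stands upright or beyond, and leave both like that. Then draw the blue filter plate straight up out of its slot by its tab and hold it up for the colleague across the bench: upright, its lower edge a good 3 cm or more higher than the extractor's top deck, clear of the extractor, its broad pleated face square to the far long edge of the bench. The job finishes with you still holding it there, still; leave the other things on the bench where they are.

Things in the scene. Friction and masses are not known exactly. Their poses are not given: they have to be found in the camera images.
- extractor: Bench fume extractor, fixed, light grey box 250 long (x) x 170 wide (y) x 140 mm high. Origin on the bench under it; x runs from the front (slatted intake grille, towards the robot, at -145 mm) to the rear (round fan guard, +105 mm), y to its left, z up. Flat top deck at z = 140 mm; behind the flap (x over 66 mm) controls up to 10 mm high.
- slot (a point): Middle of the filter slot's mouth, axes as the extractor's: at extractor x = -30, y = 0, z = 110 mm, in the floor of the filter chamber, a recess under the flap open to the top (extractor x -68 to +28, y -76 to +76 mm, 30 mm deep below the deck). Slot 18 mm (x) by 124 mm (y), 98 mm deep.
- bolt (a joint): Flat steel slide bolt on the extractor's front deck, value in m: 0 = shut (its tongue lies 15 mm over the flap's front edge and locks it), 0.025 = drawn right back; the flap is free from about 0.016. It slides along the extractor's -x (to the front grille) between two low guide straps (35 mm wide overall, tops at z = 157 mm), stays where left, friction about 1.5 N.
- bolt_knob (a point): Point to grip on the bolt's upright round yellow knob, on its axis: knob 17 mm thick at the head (13 mm at the waist), from z = 155 to 188 mm, this point at z = 179 mm; at extractor x = -114 mm with the bolt shut, moves with it.
- flap (a joint): Dark cover flap over the filter chamber, value in rad: 0 = shut (lying level on the deck), about 1.57 upright, end stop at 1.9, leaning away. Hinged along its rear edge; the front edge rises. Stiff friction hinge: it stays at any angle it is left at; about 3 N at the grip moves it.
- flap_grip (a point): Grip point of the orange finger grip standing on the flap: a block 22 mm wide (extractor y), 18 mm (x), 36 mm tall above the flap; this point is on its middle, 24 mm above the flap's upper face, shut 98 mm in front of the hinge line and 27 mm above it. The flap's front edge lies 27 mm further forward. Turns with the flap.
- flap_hinge (a point): Middle of the flap's hinge line, at extractor x = +40 mm, z = 144.5 mm; the line runs along the extractor's y. Flap 162 mm wide, reaches 125 mm forward from here when shut, 6.5 mm thick.
- filter: Loose filter plate (about 0.11 kg), blue frame with pale pleats, 14 mm thick (x) x 120 wide (y) x 98 mm high, standing on edge in the slot with 2 mm play all round, hidden under the shut flap; a blue pull tab on top. Origin: middle of its lower edge; z up its height, x normal to its broad face. In the slot its axes are the extractor's, origin at extractor x = -30, z = 12 mm.
- filter_tab (a point): Point to grip on the filter plate's pull tab: tab 36 mm wide along the plate's y, 10 mm thick, rising from 98 to 128 mm above the plate's lower edge, this point at 120 mm, in the middle. Seated, the tab's top stands at z = 140 mm and 30 mm above the floor of the filter chamber.
- filter_foot (a point): Middle of the filter plate's lower edge (z = 12 mm when seated).
- bench (a point): A point on the bench top straight ahead of the robot; its x points straight away from the robot, square to the far long edge of the bench, its y runs parallel to that edge.
- spool: Bystander: white reel of solder, 56 mm across, 44 mm high, standing left of the extractor. Origin: centre of its underside.
- contactor: Bystander: grey and black contactor, 45 x 45 x 75 mm, left of the extractor. Origin: centre of its underside.
- flux: Bystander: white flux bottle with a red cap, 34 mm across, 85 mm high, right of the extractor. Origin: centre of its underside.
- screwdriver: Bystander: screwdriver with a red handle, 180 mm long, lying right of the extractor. Origin near its middle.
- cutters: Bystander: side cutters with orange handles, 160 mm long, lying on the left. Origin near the pivot.
- terminals: Bystander: short steel rail with grey, blue and yellow terminal blocks, 130 x 42 x 44 mm, on the right. Origin: centre of its underside.
- tub: Bystander: small clear plastic tub, 60 mm across, 35 mm high, on the right. Origin: centre of its underside.

How it is judged:
By the outcome, as a careful person would: the job done as asked, in the order asked, and still so for the second after the job is handed in, while the arm keeps its last pose, push and grip.
It also fails if it takes over 69 s, if anything falls off the work surface, if the arm or the gripper's body presses on something with over 40 N, if the wrist force passes 120 N, or if a joint passes its speed limit or range.

## Working session

There is one attempt and no reset: what is moved stays moved. The work goes in short steps, Python scripts to look and compute and a tool call to move; the robot and the scene stay as the last step left them, time stands still between calls to the robot, and variables do not carry over. Pictures are saved under pics/ and viewed, and the job is handed in when it is done.

Besides the shell and the picture viewer there is one more tool, called as name([rows], argument=value, ...), one row to a line, values as JSON. apply_moves: Moves the arm, as the interface text tells. Its arguments: {"type":"object","properties":{"targets":{"type":"array"}},"required":["targets"]}

```bash
mkdir -p pics
python3 - <<'E'
from cell import status, eyes, ctrl
import cv2,numpy as np
print(status.read_state(), ctrl.grip_point_offset)
for n in ("scene","top"):
    im,d=eyes.get_image(n); cv2.imwrite(f"pics/{n}0.png",im); np.save(f"pics/{n}0.npy",d)
    print(n,eyes.camera_params(n))
E
```

```text
{'clock': 0.0, 'qpos': array([ 1.16719745,  0.62929027,  0.0384166 ,  1.51838805, -0.02701277,
        0.99628155, -0.0200011 ]), 'qd': array([-0.0004449 , -0.00067545, -0.00048204,  0.00023181, -0.00075946,
        0.00118171, -0.0002499 ]), 'tau': array([ 1.93029896e-04, -5.63410592e+01,  1.22595247e+00, -1.93444026e+01,
        1.08267830e-02,  1.06578832e-02,  5.14088458e-05]), 'eef_pos': array([ 215.25488278, -612.66056069,  230.41839778]), 'tool_rot': array([3.13956189, 1.56894597, 1.90657645]), 'force': array([-0.00073491, -0.5280194 , -0.1112157 ]), 'torque': array([ 0.00168962,  0.05643961, -0.02296884]), 'width': 85.15388751069712} -18.700000000000003
scene {'fx': 510.928734564092, 'fy': 510.928734564092, 'cx': 274.40742690067634, 'cy': 215.69702745462612, 'dist': array([-0.02247313,  0.        ,  0.        ,  0.        ,  0.        ]), 'R': array([[-0.81944334,  0.57282519,  0.01959373],
       [ 0.4011509 ,  0.59760443, -0.69422396],
       [-0.40937827, -0.56101716, -0.71949231]]), 't': array([ 503.55070005, -142.77021748, 1621.00286821])}
top {'fx': 446.12828005266584, 'fy': 446.12828005266584, 'cx': 279.1579958776673, 'cy': 206.7302919114966, 'dist': array([0.04709133, 0.        , 0.        , 0.        , 0.        ]), 'R': array([[ 0.002962  , -0.99999503, -0.00108223],
       [-0.98636312, -0.00274353, -0.16456083],
       [ 0.16455704,  0.0015549 , -0.98636634]]), 't': array([  -9.19345623,  615.09305207, 1110.34541595])}
```

View pics/scene0.png

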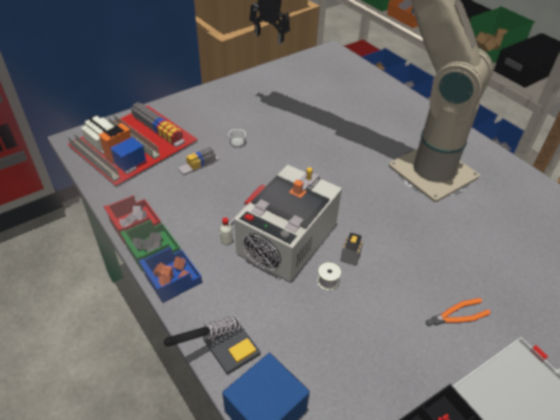

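View pics/top0.png

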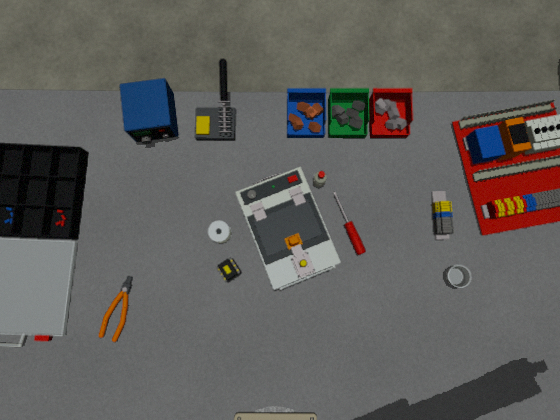

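The scene view shows the extractor near (288,220), with the grip at (298,187) and the knob at (309,172). In the top view the yellow knob is at about (303,263), the orange grip at (293,241), and the deck corners at about (236,190), (303,168), (340,263) and (274,290). The yaw is roughly +20°. Next I'll measure.

```bash
cat > h.py <<'E'
import cv2,numpy as np
from scipy.spatial.transform import Rotation as Ro
from cell import status,eyes,ctrl
def cam(n):
    p=eyes.camera_params(n); K=np.array([[p['fx'],0,p['cx']],[0,p['fy'],p['cy']],[0,0,1.]])
    return K,np.array(p['dist']),np.array(p['R']),np.array(p['t'])
def ray(n,uv):
    K,D,R,t=cam(n); a=cv2.undistortPoints(np.float64(uv).reshape(-1,1,2),K,D).reshape(-1,2)
    d=np.c_[a,np.ones(len(a))]@R; return -R.T@t,d
def plane(n,uv,z):
    c,d=ray(n,uv); s=(z-c[2])/d[:,2]; return c+s[:,None]*d
def proj(n,X):
    K,D,R,t=cam(n); return cv2.projectPoints(np.float64(X).reshape(-1,1,3),cv2.Rodrigues(R)[0],t,K,D)[0].reshape(-1,2)
def tri(u1,u2):
    (c1,d1),(c2,d2)=ray("top",[u1]),ray("scene",[u2]); d1,d2=d1[0],d2[0]
    s=np.linalg.lstsq(np.c_[d1,-d2],c2-c1,rcond=None)[0]; a,b=c1+s[0]*d1,c2+s[1]*d2
    return (a+b)/2,np.linalg.norm(a-b)
def tool():
    s=status.read_state(); return s,np.array(s['eef_pos']),Ro.from_euler('xyz',s['tool_rot']).as_matrix()
def blobs(im,lo,hi,amin=8,roi=None):
    m=cv2.inRange(cv2.cvtColor(im,cv2.COLOR_BGR2HSV),np.array(lo),np.array(hi))
    if roi: k=np.zeros_like(m); x0,y0,x1,y1=roi; k[y0:y1,x0:x1]=1; m*=k
    n,l,st,ce=cv2.connectedComponentsWithStats(m)
    return [(st[i].tolist(),ce[i].round(2)) for i in range(1,n) if st[i][4]>=amin],m
E
python3 - <<'E'
from h import *
print(tool()[2].round(3))
T=cv2.imread("pics/top0.png");S=cv2.imread("pics/scene0.png")
RT=(225,155,350,300);RS=(230,155,350,280)
for nm,lo,hi in (("yel",(22,120,100),(35,255,255)),("org",(5,140,100),(19,255,255))):
    print(nm,"top",blobs(T,lo,hi,8,RT)[0],"scene",blobs(S,lo,hi,8,RS)[0])
b,m=blobs(T,(0,0,120),(179,60,255),500,RT); 
m=cv2.morphologyEx(m,cv2.MORPH_CLOSE,np.ones((25,25)))
print(b)
cs,_=cv2.findContours(m,0,2); c=max(cs,key=cv2.contourArea); r=cv2.minAreaRect(c); print(r); 
print(plane("top",cv2.boxPoints(r),140).round(1))
d=np.load("pics/top0.npy"); print(d[200:260:20,250:320:20])
# far edge
for u in (20,60,190,270,430):
    col=cv2.GaussianBlur(cv2.cvtColor(T,cv2.COLOR_BGR2GRAY),(3,3),0)[70:110,u].astype(int); print(u,70+np.argmax(np.abs(np.diff(col))),end=' ')
z=4
crop=np.hstack([cv2.resize(T[160:300,225:350],None,fx=3.2,fy=3.2,interpolation=2),cv2.resize(S[155:295,230:350],None,fx=3.2,fy=3.2,interpolation=2)])
print(crop.shape);cv2.imwrite("pics/crop0.png",crop)
E
```

```text
[[-0.001  0.943  0.331]
 [ 0.002  0.331 -0.943]
 [-1.     0.    -0.002]]
yel top [([300, 260, 7, 7, 37], array([302.89, 262.86])), ([225, 265, 6, 9, 38], array([227.24, 269.16]))] scene [([308, 168, 3, 9, 20], array([308.85, 171.6 ]))]
org top [([284, 233, 19, 17, 169], array([292.81, 240.13]))] scene [([294, 181, 8, 10, 58], array([297.71, 184.83])), ([290, 189, 16, 8, 59], array([297.76, 192.75]))]
[([235, 166, 106, 124, 3498], array([291.13, 237.18]))]
((285.5323486328125, 228.0793914794922), (109.41609191894531, 120.35770416259766), 67.83365631103516)
[[ 615.9  160.8  140. ]
 [ 729.5 -108.6  140. ]
 [ 483.2 -202.5  140. ]
 [ 377.9   58.2  140. ]]
[[1070.1044 1073.1284 1065.0552 1062.8551]
 [1058.2112 1056.9192 1054.6193 1059.0227]
 [1195.2267 1046.4591 1011.8253 1049.1127]]
20 88 60 88 190 91 270 91 430 89 (448, 784, 3)
```

View pics/crop0.png

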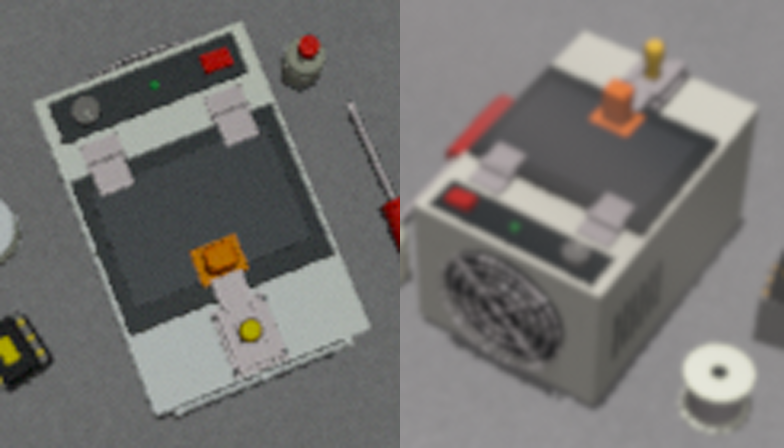

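Run:
```python
from h import *
c=plane("top",[(236.25,192.2),(300,167.8),(340,262.5),(274.4,288.1)],140); print(c.round(1))
print([np.linalg.norm(c[i]-c[(i+1)%4]).round(1) for i in range(4)])
f=(c[2]+c[3])/2;r=(c[0]+c[1])/2; print("axis",r-f,np.degrees(np.arctan2(*(r-f)[[1,0]])), "left",np.degrees(np.arctan2(*(c[0]-c[1])[[1,0]]))-90,np.degrees(np.arctan2(*(c[3]-c[2])[[1,0]]))-90)
print("cen",c.mean(0))
s=plane("scene",[(230+ x/3.2-125,155+y/3.2) for x,y in ((418,205),(600,298),(757,108),(582,32))],140);print(s.round(1),s.mean(0))
print([np.linalg.norm(s[i]-s[(i+1)%4]).round(1) for i in range(4)])
print("top knob z185",plane("top",[(302.9,262.9)],186),"scene knob 174",plane("scene",[(308.85,171.6)],174))
print(tri((302.9,262.9),(308.7,169.5)))
print("tri grip",tri((293.5,241),(297.7,182)),plane("top",[(293.6,241.2)],184))
```

```text
[[ 635.5   96.1  140. ]
 [ 696.5  -58.   140. ]
 [ 467.9 -150.8  140. ]
 [ 408.3    2.9  140. ]]
[np.float64(165.7), np.float64(246.7), np.float64(164.9), np.float64(245.5)]
axis [227.88613242  92.95011828   0.        ] 22.18954829008121 left 21.591301283275797 21.190935966464565
cen [552.06729865 -27.45508604 140.        ]
[[ 697.9  -53.   140. ]
 [ 637.   101.7  140. ]
 [ 407.6    8.8  140. ]
 [ 471.5 -149.3  140. ]] [553.50136418 -22.94082184 140.        ]
[np.float64(166.3), np.float64(247.4), np.float64(170.5), np.float64(246.1)]
top knob z185 [[464.78566752 -61.36339564 186.        ]] scene knob 174 [[463.52186353 -63.96897528 174.        ]]
(array([465.41836342, -62.01036625, 183.42513165]), np.float64(1.4719741109882643))
tri grip (array([515.50777914, -41.54934506, 179.9672603 ]), np.float64(2.8466979763341076)) [[513.66293461 -40.66347036 184.        ]]
```

apply_moves([
  [[0,0,0],-2.7,85],
  [[0,42,-42],0,85],
  [[0,42,-42],0,85],
  [[0,42,-42],0,85],
  [[0,42,-42],0,85],
  [[0,42,-42],0,85],
  [[0,42,-42],0,85],
  [[0,42,-42],0,85],
  [[0,42,-42],0,85],
])

```text
clock: 1.23
eef_pos: [403.1, -165.9, 227.6]
tool_rot: [-2.698, 1.568, 2.391]
force: [1.3, -0.4, 0.4]
width: 85.0
```

```bash
cat >> h.py <<'E'
def to(x,y,z,yaw=None):
    s,p,R=tool(); g=p+R[:,0]*ctrl.grip_point_offset
    d=np.array([x,y,z])-g
    print("t",s['clock'],"grasp",g.round(1),"tcp",p.round(1),"w",round(s['width'],1),"F",np.round(s['force'],1),"ytool deg",np.degrees(np.arctan2(R[1,1],R[0,1])).round(2),"xtool",R[:,0].round(3),"q7",s['qpos'][6].round(2))
    print("tool shift",(R.T@d).round(1))
E
python3 -c "
from h import *
to(465,-62,181)"
```

```text
t 1.225 grasp [ 403.1 -165.9  246.3] tcp [ 403.1 -165.9  227.6] w 85.0 F [ 1.3 -0.4  0.4] ytool deg 21.59 xtool [-0.002  0.002 -1.   ] q7 -0.88
tool shift [ 65.4  95.9 -73.7]
```

apply_moves([
  [[0,45,-35],-0.4,85],
  [[0,45,-35],0,85],
  [[0,3,-2],0,85],
  [[0,0,0],0,60],
])

```text
clock: 1.72
eef_pos: [464.7, -56.2, 227.2]
tool_rot: [-2.887, 1.566, 2.218]
force: [-0.2, -0.2, -0.2]
width: 69.5
```

```bash
python3 -c "
from h import *
to(465,-62,181)
for n in ('top','scene'):
    im,d=eyes.get_image(n); 
    print(n, blobs(im,(22,120,100),(35,255,255),5,(225,155,350,300))[0])
    cv2.imwrite('pics/a_%s.png'%n,cv2.resize(im[130:320,200:380],None,fx=3,fy=3))
to(465,-62,181)
"
```

```text
t 1.725 grasp [464.8 -56.3 245.9] tcp [464.7 -56.2 227.2] w 69.5 F [-0.2 -0.2 -0.2] ytool deg 22.52 xtool [-0.003  0.003 -1.   ] q7 -1.14
tool shift [64.9 -1.9  5.7]
top [([225, 265, 6, 9, 38], array([227.24, 269.16])), ([236, 269, 3, 2, 5], array([237.2, 269.6]))]
scene [([308, 169, 3, 9, 19], array([309.  , 172.79]))]
t 1.825 grasp [464.6 -57.  246. ] tcp [464.6 -56.9 227.3] w 60.1 F [-0.5  0.2 -0.4] ytool deg 22.41 xtool [-0.002  0.004 -1.   ] q7 -1.14
tool shift [65.  -1.5  5.1]
```

View pics/a_scene.png

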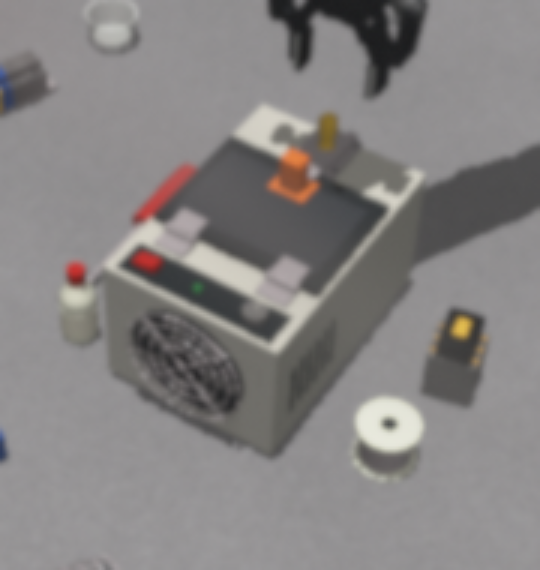

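The fingers hang above the knob, at around (329,40) in the crop, and straddle it across the extractor's y. I'll descend and then close.

apply_moves([
  [[0,-1.5,5],0,60],
  [[32,0,0],0,60],
  [[31,0,0],0,60],
  [[1,0,0],0,60],
])

```text
clock: 2.33
eef_pos: [464.1, -69.0, 162.9]
tool_rot: [-3.087, 1.57, 2.006]
force: [0.3, 0.3, -0.6]
width: 59.8
```

```bash
python3 -c "
from h import *
to(465,-62,181)"
```

```text
t 2.325 grasp [464.1 -69.  181.6] tcp [464.1 -69.  162.9] w 59.8 F [ 0.3  0.3 -0.6] ytool deg 21.8 xtool [-0.     0.001 -1.   ] q7 -1.14
tool shift [ 0.6  3.5 -6.2]
```

apply_moves([
  [[0.5,3.5,-6],0,60],
  [[0,0,0],0,40],
  [[0,0,0],0,25],
])

```text
clock: 2.7
eef_pos: [466.5, -63.0, 164.8]
tool_rot: [1.266, 1.567, 0.074]
force: [0.1, 0.2, 0.3]
width: 25.4
```

```bash
python3 -c "
from h import *
to(465,-62,181)"
```

```text
t 2.7 grasp [466.5 -63.1 183.5] tcp [466.5 -63.  164.8] w 25.4 F [0.1 0.2 0.3] ytool deg 21.68 xtool [ 0.004  0.    -1.   ] q7 -1.15
tool shift [ 2.5 -1.  -1.5]
```

apply_moves([
  [[2,-1,-1],0,15],
  [[0,0,0],0,8],
  [[0,0,0],0,8],
  [[0,0,0],0,8],
])

```text
clock: 3.2
eef_pos: [466.3, -61.7, 164.6]
tool_rot: [1.286, 1.564, 0.095]
force: [-0.0, -0.5, -1.1]
width: 14.6
```

```bash
python3 -c "
from h import *
to(465,-62,181)"
```

```text
t 3.2 grasp [466.2 -61.7 183.3] tcp [466.3 -61.7 164.6] w 14.6 F [-0.  -0.5 -1.1] ytool deg 21.72 xtool [ 0.007  0.001 -1.   ] q7 -1.15
tool shift [ 2.3 -1.2 -0.2]
```

The knob is gripped at 14.6 mm. Now I'll draw it back.

apply_moves([
  [[0,-5,0],0,8],
  [[0,-6,0],0,8],
  [[0,-6,0],0,8],
  [[0,-5,0],0,8],
  [[0,-3,0],0,8],
])

```text
clock: 3.82
eef_pos: [443.0, -71.2, 164.6]
tool_rot: [1.305, 1.56, 0.113]
force: [4.6, 3.9, -3.1]
width: 14.7
```

```bash
python3 -c "
from h import *
to(465-25*.927,-62-25*.375,183)"
```

```text
t 3.825 grasp [442.8 -71.2 183.3] tcp [443.  -71.2 164.6] w 14.7 F [ 4.6  3.9 -3.1] ytool deg 21.72 xtool [ 0.01   0.001 -1.   ] q7 -1.13
tool shift [ 0.3 -1.  -0.2]
```

apply_moves([
  [[0,-3,0],0,8],
  [[0,-3,0],0,8],
])

```text
clock: 4.08
eef_pos: [443.1, -71.2, 164.8]
tool_rot: [1.351, 1.549, 0.162]
force: [8.4, 3.6, -11.1]
width: 14.5
```

```bash
python3 -c "
from h import *
to(465-25*.927,-62-25*.375,183)"
```

```text
t 4.075 grasp [442.7 -71.3 183.5] tcp [443.1 -71.2 164.8] w 14.5 F [  8.4   3.6 -11.1] ytool deg 21.84 xtool [ 0.022  0.004 -1.   ] q7 -1.12
tool shift [ 0.5 -0.8 -0.2]
```

The knob is at its end stop. I'll release it and rise.

apply_moves([
  [[0,0,0],0,40],
  [[0,0,0],0,40],
  [[0,0,0],0,40],
  [[-30,0,0],0,45],
  [[-25,0,0],0,45],
  [[0,0,0],0,45],
])

```text
clock: 4.82
eef_pos: [438.8, -72.5, 220.7]
tool_rot: [1.36, 1.555, 0.169]
force: [0.6, -0.8, 0.3]
width: 45.2
```

```bash
python3 -c "
from h import *
to(516.5,-40.5,174)
im,d=eyes.get_image('scene'); 
print(blobs(im,(22,120,100),(35,255,255),5,(225,155,350,300))[0])
cv2.imwrite('pics/b.png',cv2.resize(im[130:320,200:380],None,fx=3,fy=3))
print(plane('scene',[(312,166)],174), proj('scene',[[441.8,-71.4,172]]))
"
```

```text
t 4.825 grasp [438.5 -72.6 239.4] tcp [438.8 -72.5 220.7] w 45.2 F [ 0.6 -0.8  0.3] ytool deg 21.77 xtool [ 0.016  0.003 -1.   ] q7 -1.11
tool shift [66.7 83.3 -1.1]
[([313, 165, 3, 8, 16], array([313.75, 167.88]))]
[[442.71096083 -77.23072049 174.        ]] [[313.56454741 167.64362419]]
```

View pics/b.png

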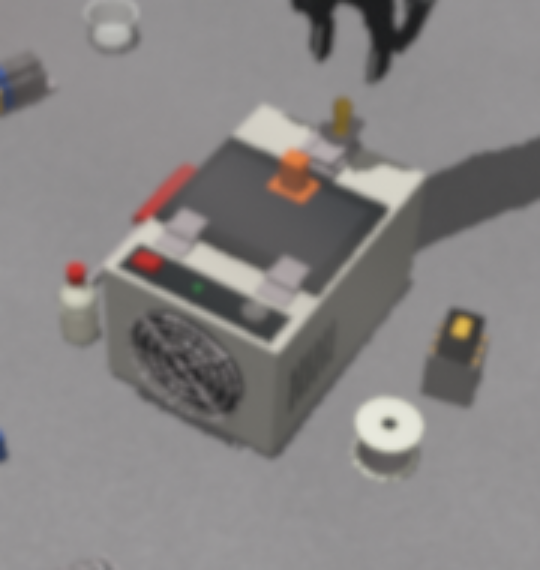

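The bolt is drawn: its knob is at (313.75,167.9) against a predicted (313.6,167.6). On to the orange grip.

apply_moves([
  [[0,40,0],0,45],
  [[0,38,0],0,45],
  [[0,4,0],0,45],
  [[0,0,0],0,45],
])

```text
clock: 5.38
eef_pos: [512.0, -42.3, 216.8]
tool_rot: [1.648, 1.566, 0.455]
force: [-0.8, 0.4, -0.2]
width: 45.1
```

```bash
python3 -c "
from h import *
to(516.5,-40.5,174)"
```

```text
t 5.375 grasp [511.9 -42.4 235.5] tcp [512.  -42.3 216.8] w 45.1 F [-0.8  0.4 -0.2] ytool deg 21.66 xtool [ 0.005  0.002 -1.   ] q7 -1.19
tool shift [61.5  4.6 -0. ]
```

apply_moves([
  [[0,3,0],0,45],
  [[30,1,0],0,45],
  [[28,0,0],0,45],
  [[1,0,0],0,45],
])

```text
clock: 5.88
eef_pos: [513.2, -42.7, 156.4]
tool_rot: [1.673, 1.568, 0.477]
force: [0.1, -0.5, -0.7]
width: 45.4
```

```bash
python3 -c "
from h import *
to(516,-40.5,174)"
```

```text
t 5.875 grasp [513.1 -42.7 175.1] tcp [513.2 -42.7 156.4] w 45.4 F [ 0.1 -0.5 -0.7] ytool deg 21.49 xtool [ 0.002  0.001 -1.   ] q7 -1.21
tool shift [ 1.1  3.5 -1. ]
```

apply_moves([
  [[0.5,3,-1],-0.4,30],
  [[0,0,0],0,15],
  [[0,0,0],0,15],
  [[0,0,0],0,15],
])

```text
clock: 6.38
eef_pos: [516.6, -41.3, 157.8]
tool_rot: [1.3, 1.565, 0.111]
force: [2.7, -1.6, -7.5]
width: 20.8
```

```bash
python3 -c "
from h import *
to(516,-40.5,174)"
```

```text
t 6.375 grasp [516.5 -41.3 176.5] tcp [516.6 -41.3 157.8] w 20.8 F [ 2.7 -1.6 -7.5] ytool deg 21.89 xtool [ 0.005  0.001 -1.   ] q7 -1.2
tool shift [ 2.5 -0.2 -1. ]
```

apply_moves([
  [[-13.4,5.4,0],0,15],
  [[-12.5,7.2,0],0,15],
  [[-11.4,8.9,0],0,15],
])

```text
clock: 6.75
eef_pos: [534.0, -34.3, 193.1]
tool_rot: [-1.532, 1.569, -2.721]
force: [2.8, -0.1, -12.9]
width: 20.7
```

```bash
cat >> h.py <<'E'
def arc():
    to(0,0,0); s,p,R=tool(); g=p+R[:,0]*ctrl.grip_point_offset
    e=np.array([.927,.375]); dx=(g[:2]-[607.9,-3.5])@e; dy=(g[:2]-[607.9,-3.5])@[-.375,.927]; dz=g[2]-144.5
    ph=np.degrees(np.arctan2(dz,-dx)); print("r",np.hypot(dx,dz).round(1),"phi",ph.round(1),"theta",(ph-18).round(1),"dx,dy,dz",dx.round(1),dy.round(1),dz.round(1))
    for k in range(5):
        a,b=np.radians(ph+8*k),np.radians(ph+8*k+8); r=103.6 if k else np.hypot(dx,dz)
        t=np.array([e[0]*(-103.6*np.cos(b)+r*np.cos(a)),e[1]*(-103.6*np.cos(b)+r*np.cos(a)),103.6*np.sin(b)-r*np.sin(a)]); print((R.T@t).round(1))
E
python3 -c "
from h import *
arc()"
```

```text
t 6.75 grasp [534.  -34.3 211.8] tcp [534.  -34.3 193.1] w 20.7 F [  2.8  -0.1 -12.9] ytool deg 21.87 xtool [-0.002 -0.001 -1.   ] q7 -1.21
tool shift [ 212.7 -482.4 -230.7]
r 104.6 phi 40.1 theta 22.1 dx,dy,dz -80.0 -0.8 67.3
[-9.8 10.8 -0. ]
[-8.9 11.4 -0. ]
[-7.2 12.5 -0. ]
[-5.4 13.4 -0. ]
[-3.5 14.  -0. ]
```

Radius 104.6 mm, so the flap is rising on the expected arc. I'll continue.

apply_moves([
  [[-9.8,10.8,0],0,15],
  [[-8.9,11.4,0],0,15],
  [[-7.2,12.5,0],0,15],
])

```text
clock: 7.12
eef_pos: [558.0, -24.5, 215.5]
tool_rot: [-1.708, 1.548, -2.899]
force: [-5.8, -2.7, -5.1]
width: 21.2
```

```bash
python3 -c "
from h import *
arc()"
```

```text
t 7.125 grasp [558.5 -24.4 234.2] tcp [558.  -24.5 215.5] w 21.2 F [-5.8 -2.7 -5.1] ytool deg 21.78 xtool [-0.022 -0.006 -1.   ] q7 -1.23
tool shift [ 246.5 -504.1 -229.1]
r 104.6 phi 59.1 theta 41.1 dx,dy,dz -53.7 -0.8 89.7
[-6.  13.2 -0.1]
[-5.  13.6 -0.1]
[-3.1 14.1 -0.1]
[-1.1 14.4 -0.1]
[ 1.  14.4 -0.1]
```

apply_moves([
  [[-6.0,13.2,0],0,15],
  [[-5.0,13.6,0],0,15],
  [[-3.1,14.1,0],0,15],
])

```text
clock: 7.5
eef_pos: [586.7, -12.9, 227.2]
tool_rot: [-1.706, 1.523, -2.899]
force: [-8.1, -2.9, 2.0]
width: 20.9
```

```bash
python3 -c "
from h import *
arc()"
```

```text
t 7.5 grasp [587.6 -12.7 245.8] tcp [586.7 -12.9 227.2] w 20.9 F [-8.1 -2.9  2. ] ytool deg 21.66 xtool [-0.047 -0.012 -0.999] q7 -1.26
tool shift [ 272.9 -529.  -226.9]
r 103.8 phi 77.6 theta 59.6 dx,dy,dz -22.3 -0.9 101.3
[-2.6 14.2 -0.1]
[-0.8 14.4 -0.1]
[ 1.2 14.4 -0.1]
[ 3.2 14.1 -0.1]
[ 5.1 13.5 -0.1]
```

apply_moves([
  [[0,0,0],0,30],
  [[0,0,0],0,30],
  [[0,0,0],0,30],
])

```text
clock: 7.88
eef_pos: [589.3, -11.3, 229.2]
tool_rot: [-1.716, 1.53, -2.908]
force: [0.1, 0.3, 0.3]
width: 30.1
```

```bash
python3 -c "
from h import *
arc()"
```

```text
t 7.875 grasp [590.1 -11.1 247.9] tcp [589.3 -11.3 229.2] w 30.1 F [0.1 0.3 0.3] ytool deg 21.69 xtool [-0.04  -0.009 -0.999] q7 -1.26
tool shift [ 271.1 -533.7 -226.8]
r 105.2 phi 79.4 theta 61.4 dx,dy,dz -19.4 -0.4 103.4
[-0.7 14.6 -0.1]
[-0.2 14.5 -0.1]
[ 1.8 14.3 -0.1]
[ 3.8 14.  -0.1]
[ 5.7 13.3 -0. ]
```

apply_moves([
  [[0,0,0],0,15],
  [[0,0,0],0,15],
  [[0,0,0],0,15],
  [[0,14.6,0],0,15],
  [[-0.2,14.5,0],0,15],
  [[1.8,14.3,0],0,15],
])

```text
clock: 8.62
eef_pos: [622.2, 1.4, 229.0]
tool_rot: [-1.701, 1.514, -2.896]
force: [-4.3, -0.2, 8.2]
width: 20.7
```

```bash
python3 -c "
from h import *
arc()"
```

```text
t 8.625 grasp [623.2   1.7 247.7] tcp [622.2   1.4 229. ] w 20.7 F [-4.3 -0.2  8.2] ytool deg 21.54 xtool [-0.055 -0.014 -0.998] q7 -1.28
tool shift [ 281.8 -565.4 -225.2]
r 104.5 phi 98.9 theta 80.9 dx,dy,dz 16.1 -0.9 103.2
[ 3.3 14.2 -0.1]
[ 4.4 13.8 -0.1]
[ 6.3 13.  -0.1]
[ 8. 12. -0.]
[ 9.6 10.8 -0. ]
```

apply_moves([
  [[3.3,14.2,0],0,15],
  [[4.4,13.8,0],0,15],
  [[6.0,13.0,0],0,15],
])

```text
clock: 9.0
eef_pos: [656.8, 15.5, 215.8]
tool_rot: [-1.698, 1.506, -2.894]
force: [-3.6, 0.3, 4.9]
width: 20.6
```

```bash
python3 -c "
from h import *
arc()
im,d=eyes.get_image('scene'); cv2.imwrite('pics/c.png',cv2.resize(im[130:320,200:380],None,fx=3,fy=3))
"
```

```text
t 9.0 grasp [657.9  15.8 234.5] tcp [656.8  15.5 215.8] w 20.6 F [-3.6  0.3  4.9] ytool deg 21.5 xtool [-0.063 -0.016 -0.998] q7 -1.29
tool shift [ 275.4 -601.7 -224.2]
r 104.7 phi 120.8 theta 102.8 dx,dy,dz 53.6 -0.9 90.0
[ 8.5 11.9 -0. ]
[ 9.1 11.2 -0. ]
[10.6  9.8  0. ]
[11.9  8.3  0. ]
[12.9  6.5  0.1]
```

View pics/c.png

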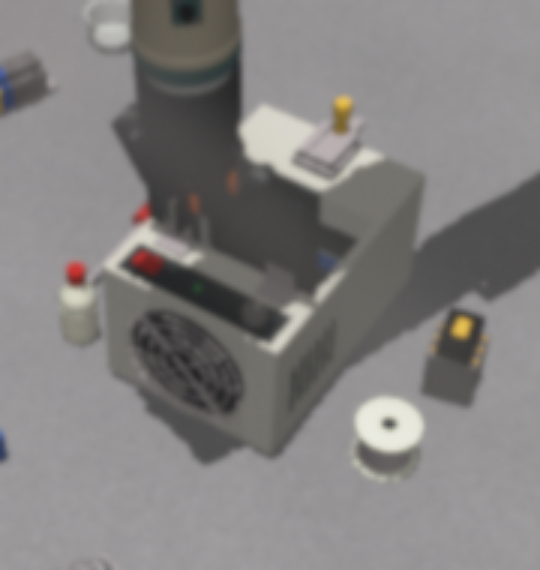

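apply_moves([
  [[0,0,0],0,45],
  [[0,0,0],0,45],
  [[0,0,0],0,45],
  [[-25,1,0],0,45],
  [[-40,1,0],0,45],
  [[-50,0,0],0,45],
  [[0,0,0],0,45],
])

```text
clock: 9.93
eef_pos: [666.3, 18.9, 331.9]
tool_rot: [-1.72, 1.506, -2.916]
force: [-0.5, 0.7, -1.1]
width: 45.0
```

```bash
python3 -c "
from h import *
to(524,-38,300)
"
```

```text
t 9.925 grasp [667.5  19.1 350.6] tcp [666.3  18.9 331.9] w 45.0 F [-0.5  0.7 -1.1] ytool deg 21.52 xtool [-0.063 -0.015 -0.998] q7 -1.29
tool shift [  60.4 -150.9    1.1]
```

apply_moves([
  [[0,-45,0],0,45],
  [[0,-45,0],0,45],
  [[0,-35,0],0,45],
  [[0,0,0],0,45],
])

```text
clock: 10.42
eef_pos: [544.5, -28.2, 336.4]
tool_rot: [-1.739, 1.501, -2.934]
force: [0.1, 0.4, 0.6]
width: 45.2
```

```bash
python3 -c "
from h import *
to(543,-30,300)
"
```

```text
t 10.425 grasp [545.8 -27.9 355. ] tcp [544.5 -28.2 336.4] w 45.2 F [0.1 0.4 0.6] ytool deg 21.52 xtool [-0.069 -0.014 -0.998] q7 -1.22
tool shift [55.1  0.4  1.5]
```

apply_moves([
  [[0,0,0],-10.7,45],
  [[0,0,0],-10.7,45],
  [[0,0,0],-10.7,45],
  [[0,0,0],-10.7,45],
  [[0,0,0],-10.7,45],
  [[0,0,0],-10.7,45],
  [[0,0,0],-10.7,45],
  [[0,0,0],-10.7,45],
  [[0,0,0],0,45],
])

```text
clock: 11.55
eef_pos: [547.1, -23.8, 329.6]
tool_rot: [2.951, 1.496, -3.024]
force: [-0.8, -0.7, 0.4]
width: 45.0
```

```bash
python3 -c "
from h import *
to(543,-30,300)
im,d=eyes.get_image('top'); cv2.imwrite('pics/d_top.png',im)
im,d=eyes.get_image('scene'); cv2.imwrite('pics/d.png',cv2.resize(im[130:320,200:380],None,fx=3,fy=3))
"
```

```text
t 11.55 grasp [548.5 -23.6 348.3] tcp [547.1 -23.8 329.6] w 45.0 F [-0.8 -0.7  0.4] ytool deg 107.66 xtool [-0.074 -0.009 -0.997] q7 0.12
tool shift [48.6 -5.1 -3.7]
```

View pics/d.png

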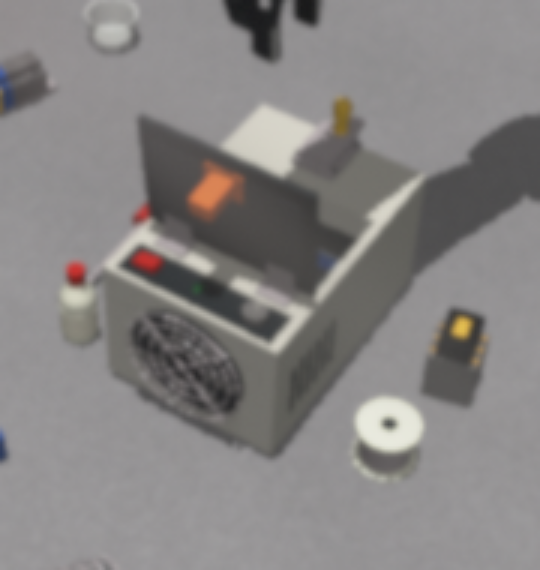

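View pics/d_top.png

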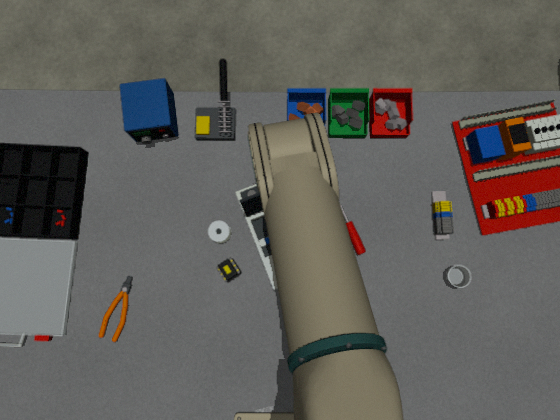

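The flap stands past upright, with its orange grip at (213,190) on the rear side. The filter is still in the chamber, its blue showing at (330,262). The tool picked up about 4° of pitch from the arc. A pull against the drawn bolt's end stop tipped it the other way earlier, so I'll use that stop to straighten it.

```bash
python3 -c "
from h import *
to(441.8,-71.4,184)
im,d=eyes.get_image('top')
"
```

```text
t 11.65 grasp [548.4 -23.8 348.4] tcp [547.  -23.9 329.8] w 44.6 F [ 0.8  0.2 -0.6] ytool deg 107.57 xtool [-0.074 -0.009 -0.997] q7 0.12
tool shift [ 172.3  -15.4 -103.7]
```

apply_moves([
  [[0,-5,-35],-4,45],
  [[10,-5,-35],0,45],
  [[30,-5,-33],0,45],
  [[40,0,0],0,45],
  [[40,0,0],0,45],
  [[0,0,0],0,45],
])

```text
clock: 12.45
eef_pos: [446.2, -75.9, 215.6]
tool_rot: [2.925, 1.501, -2.991]
force: [0.1, 0.5, 0.2]
width: 45.2
```

```bash
python3 -c "
from h import *
to(441.8,-71.4,184)
"
```

```text
t 12.45 grasp [447.5 -75.7 234.3] tcp [446.2 -75.9 215.6] w 45.2 F [0.1 0.5 0.2] ytool deg 110.98 xtool [-0.069 -0.01  -0.998] q7 0.22
tool shift [50.5  5.3 -0.3]
```

apply_moves([
  [[0,5,0],-0.8,45],
  [[25,0,0],0,45],
  [[24,0,0],0,45],
  [[1,0,0],0,45],
])

```text
clock: 12.95
eef_pos: [447.3, -70.1, 170.8]
tool_rot: [2.966, 1.514, -2.936]
force: [-0.3, -0.1, -0.5]
width: 44.9
```

```bash
python3 -c "
from h import *
to(441.8,-71.4,184)
"
```

```text
t 12.95 grasp [448.3 -69.9 189.5] tcp [447.3 -70.1 170.8] w 44.9 F [-0.3 -0.1 -0.5] ytool deg 111.83 xtool [-0.056 -0.012 -0.998] q7 0.18
tool shift [ 5.8  0.9 -6.3]
```

apply_moves([
  [[5,1,-6],0,40],
  [[0,0,0],0,30],
  [[0,0,0],0,10],
  [[0,0,0],0,10],
  [[0,0,0],0,10],
])

```text
clock: 13.58
eef_pos: [443.1, -71.3, 169.2]
tool_rot: [3.006, 1.52, -2.896]
force: [-1.1, 0.0, -3.6]
width: 14.4
```

```bash
python3 -c "
from h import *
to(441.8,-71.4,184)
"
```

```text
t 13.575 grasp [444.  -71.1 187.9] tcp [443.1 -71.3 169.2] w 14.4 F [-1.1  0.  -3.6] ytool deg 111.83 xtool [-0.05  -0.012 -0.999] q7 0.18
tool shift [ 4.   0.5 -1.9]
```

apply_moves([
  [[0,0,-3],0,8],
  [[0,0,-3],0,8],
  [[0,0,-3],0,8],
  [[0,0,-3],0,8],
])

```text
clock: 14.08
eef_pos: [441.3, -72.1, 169.3]
tool_rot: [2.936, 1.54, -2.963]
force: [7.0, 3.4, -11.5]
width: 14.1
```

```bash
python3 -c "
from h import *
to(441.8,-71.4,184)
"
```

```text
t 14.075 grasp [441.8 -72.  188. ] tcp [441.3 -72.1 169.3] w 14.1 F [  7.    3.4 -11.5] ytool deg 112.0 xtool [-0.03  -0.005 -1.   ] q7 0.19
tool shift [4.  0.5 0.3]
```

It works; the pitch went from 0.050 to 0.030. I'll continue.

apply_moves([
  [[0,0,-3],0,8],
  [[0,0,-3],0,8],
  [[0,0,-3],0,8],
  [[0,0,-3],0,8],
])

```text
clock: 14.58
eef_pos: [441.3, -72.0, 169.3]
tool_rot: [2.422, 1.562, 2.81]
force: [8.4, 2.7, -11.4]
width: 14.2
```

```bash
python3 -c "
from h import *
to(441.8,-71.4,184)
"
```

```text
t 14.575 grasp [441.4 -72.1 188. ] tcp [441.3 -72.  169.3] w 14.2 F [  8.4   2.7 -11.4] ytool deg 112.21 xtool [-0.008  0.003 -1.   ] q7 0.2
tool shift [4.  0.5 0.7]
```

apply_moves([
  [[0,0,-3],0,8],
  [[0,0,-3],0,8],
  [[0,0,-3],0,8],
  [[0,0,0],0,40],
  [[0,0,0],0,40],
  [[0,0,0],0,40],
  [[-28,0,0],0,40],
  [[-25,0,0],0,30],
  [[0,0,0],0,30],
])

```text
clock: 15.7
eef_pos: [438.8, -73.5, 223.7]
tool_rot: [0.651, 1.562, 1.04]
force: [0.8, -0.3, -0.4]
width: 30.1
```

```bash
python3 -c "
from h import *
to(543,-30,200)
for n in ('top','scene'):
    im,d=eyes.get_image(n); cv2.imwrite('pics/e_%s.png'%n,cv2.resize(im[140:300,210:370],None,fx=3.5,fy=3.5,interpolation=2))
"
```

```text
t 15.7 grasp [438.7 -73.6 242.4] tcp [438.8 -73.5 223.7] w 30.1 F [ 0.8 -0.3 -0.4] ytool deg 112.31 xtool [ 0.004  0.007 -1.   ] q7 0.27
tool shift [ 43.2   0.5 112.7]
```

View pics/e_top.png

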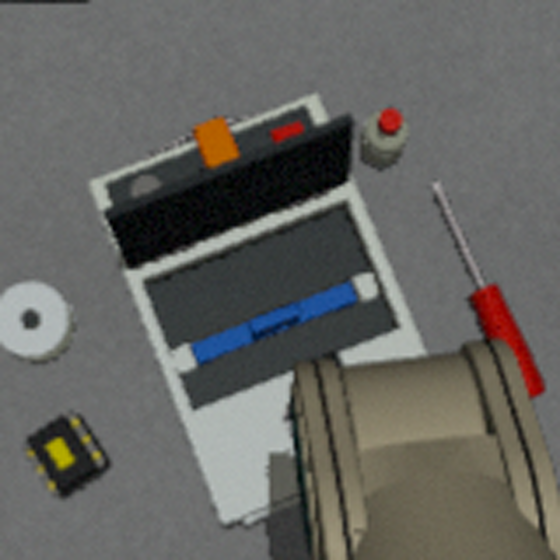

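View pics/e_scene.png

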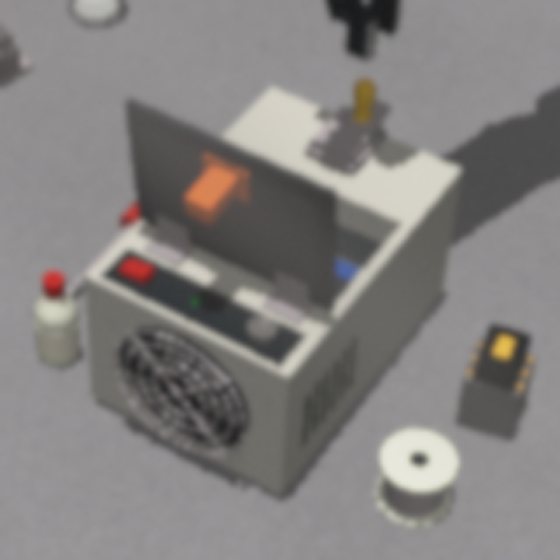

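The top crop shows the open chamber with the blue plate running from (195,352) to (355,292), and its tab near (277,322). The knob is still drawn. Now I'll locate the tab.

Run:
```python
from h import *
im,d=eyes.get_image('top')
b,m=blobs(im,(100,100,40),(125,255,255),15,(240,200,330,260)); print(b)
c=max(cv2.findContours(m,0,2)[0],key=cv2.contourArea); r=cv2.minAreaRect(c); print(r)
print("plate mid z110",plane("top",[r[0]],110))
bx=cv2.boxPoints(r); print(plane("top",bx,110).round(1))
hsv=cv2.cvtColor(im,cv2.COLOR_BGR2HSV); print(hsv[224:242,280:300,2])
print("tab z140",plane("top",[(289.1,232.3)],140))
to(543,-30,135)
```

```text
[([265, 220, 47, 25, 335], array([288.09, 231.65]))]
((288.0030212402344, 231.7429962158203), (7.353177070617676, 49.20140838623047), 68.4286880493164)
plate mid z110 [[543.31139712 -29.33420293 110.        ]]
[[529.4  29.8 110. ]
 [574.2 -82.2 110. ]
 [557.3 -88.7 110. ]
 [512.7  23.1 110. ]]
[[ 59  64  60  58  61  59  59  60  60  62  61  62  63  61  65  63  60  58
   69 111]
 [ 59  60  61  60  62  61  62  64  59  61  63  61  61  60  60  72  93 115
  141 150]
 [ 62  64  60  62  63  59  62  61  59  60  60  56  59  81  96 109 144 149
  157 153]
 [ 64  64  57  65  63  60  61  62  60  56  58  83 114 140 137 135 157 155
  154 156]
 [ 61  60  61  61  64  60  61  60  95 126 133 138 144 149 147 139 139 154
  155 155]
 [ 59  63  59  60  55  55  95 132 142 147 148 155 154 154 155 143 139 156
  156 155]
 [ 63  59  59  94 131 138 141 152 153 153 156 152 147 132  95 113 151 149
  143 116]
 [ 65 101 134 144 151 155 153 154 156 152 136 104  84  75  57 103 143 109
   79  68]
 [123 121 152 157 156 153 152 149 129  92  75  58  59  64  71  86  77  65
   60  60]
 [138 119 151 152 154 135 103  84  74  6
[... 246 characters left out ...]
69  54  61  61  62  64  61  59  62  60  60
   65  61]
 [157 138  79  55  58  63  59  64  63  63  56  61  63  60  63  61  62  59
   62  61]
 [112  82  61  60  58  65  61  64  61  61  62  63  60  63  64  61  60  61
   63  61]
 [ 72  61  58  65  59  66  62  59  62  62  62  60  62  64  61  65  60  62
   59  62]
 [ 65  60  63  59  59  62  64  67  63  65  61  62  61  62  60  61  58  66
   64  63]
 [ 61  58  65  61  62  59  64  63  63  63  62  61  61  63  64  66  65  63
   59  68]]
tab z140 [[538.69520921 -31.38645934 140.        ]]
t 15.85 grasp [437.4 -73.4 240.5] tcp [437.4 -73.3 221.8] w 29.8 F [-0.8  0.7  0.6] ytool deg 112.33 xtool [ 0.     0.008 -1.   ] q7 0.27
tool shift [105.9  -0.8 113.9]
```

apply_moves([
  [[0,0,45],0,30],
  [[0,0,45],0,30],
  [[0,0,20],0,30],
  [[0,0,0],0,30],
])

```text
clock: 16.35
eef_pos: [538.2, -31.3, 217.1]
tool_rot: [2.091, 1.559, 2.479]
force: [-0.6, -1.1, -0.6]
width: 29.9
```

```bash
python3 -c "
from h import *
to(543,-29.7,134)"
```

```text
t 16.35 grasp [538.4 -31.5 235.8] tcp [538.2 -31.3 217.1] w 29.9 F [-0.6 -1.1 -0.6] ytool deg 112.24 xtool [-0.01   0.007 -1.   ] q7 0.16
tool shift [101.8  -1.2   5.5]
```

apply_moves([
  [[25,-1,4],0,30],
  [[25,0,0],0,30],
  [[15,0,0],0,30],
  [[0,0,0],0,30],
])

```text
clock: 16.85
eef_pos: [536.5, -32.6, 148.3]
tool_rot: [2.437, 1.553, 2.824]
force: [0.4, 0.7, -0.5]
width: 29.9
```

```bash
python3 -c "
from h import *
to(543,-29.7,134)"
```

```text
t 16.85 grasp [536.8 -32.7 167. ] tcp [536.5 -32.6 148.3] w 29.9 F [ 0.4  0.7 -0.5] ytool deg 112.16 xtool [-0.017  0.006 -1.   ] q7 0.11
tool shift [32.9  0.   7.3]
```

apply_moves([
  [[0,0,7],0,30],
  [[0,0,0],0,30],
])

```text
clock: 17.1
eef_pos: [544.0, -30.0, 149.5]
tool_rot: [2.403, 1.555, 2.79]
force: [0.4, -0.9, -0.4]
width: 30.0
```

```bash
python3 -c "
from h import *
to(543,-29.7,134)"
```

```text
t 17.1 grasp [544.3 -30.1 168.2] tcp [544.  -30.  149.5] w 30.0 F [ 0.4 -0.9 -0.4] ytool deg 112.14 xtool [-0.015  0.005 -1.   ] q7 0.11
tool shift [34.2  0.5 -0.7]
```

apply_moves([
  [[12,0,1],0,30],
  [[11,0,1],0,30],
  [[8,0,1],0,30],
  [[0,0,0],0,30],
])

```text
clock: 17.6
eef_pos: [546.8, -28.6, 116.8]
tool_rot: [2.394, 1.556, 2.781]
force: [-0.1, -0.6, -1.0]
width: 29.8
```

```bash
python3 -c "
from h import *
to(543,-29.7,134)"
```

```text
t 17.6 grasp [547.1 -28.7 135.5] tcp [546.8 -28.6 116.8] w 29.8 F [-0.1 -0.6 -1. ] ytool deg 112.14 xtool [-0.014  0.005 -1.   ] q7 0.08
tool shift [ 1.6  0.6 -4.1]
```

apply_moves([
  [[0.5,0.5,-4],0,30],
  [[0,0,0],0,20],
  [[0,0,0],0,4],
  [[0,0,0],0,4],
  [[0,0,0],0,4],
])

```text
clock: 18.23
eef_pos: [543.1, -29.7, 117.0]
tool_rot: [2.361, 1.557, 2.747]
force: [-0.6, 0.8, -0.8]
width: 8.9
```

```bash
python3 -c "
from h import *
to(543,-29.7,134)"
```

```text
t 18.225 grasp [543.3 -29.8 135.7] tcp [543.1 -29.7 117. ] w 8.9 F [-0.6  0.8 -0.8] ytool deg 112.14 xtool [-0.013  0.005 -1.   ] q7 0.08
tool shift [ 1.7  0.2 -0.2]
```

The tab is gripped (8.9 mm reading on a 10 mm tab, with the same offset as on the earlier grips). I'll lift in small steps.

apply_moves([
  [[-8,0,0],0,4],
  [[-10,0,0],0,4],
  [[-10,0,0],0,4],
])

```text
clock: 18.6
eef_pos: [542.9, -29.9, 146.2]
tool_rot: [2.4, 1.556, 2.787]
force: [-0.2, 0.2, -1.5]
width: 8.9
```

```bash
python3 -c "
from h import *
to(543.3,-29.8,234)"
```

```text
t 18.6 grasp [543.2 -30.  164.9] tcp [542.9 -29.9 146.2] w 8.9 F [-0.2  0.2 -1.5] ytool deg 112.15 xtool [-0.014  0.005 -1.   ] q7 0.1
tool shift [-69.1   0.8  -0.6]
```

apply_moves([
  [[-12,0.2,-0.2],0,4],
  [[-14,0.2,-0.2],0,4],
  [[-14,0.2,-0.2],0,4],
])

```text
clock: 18.98
eef_pos: [542.9, -29.8, 189.5]
tool_rot: [2.381, 1.557, 2.767]
force: [-0.2, -0.5, -0.9]
width: 8.9
```

```bash
python3 -c "
from h import *
to(543.3,-29.8,234)"
```

```text
t 18.975 grasp [543.1 -29.9 208.2] tcp [542.9 -29.8 189.5] w 8.9 F [-0.2 -0.5 -0.9] ytool deg 112.14 xtool [-0.013  0.005 -1.   ] q7 0.13
tool shift [-25.8   0.2  -0. ]
```

apply_moves([
  [[-18,0,0],0,4],
  [[-22,0,0],0,4],
  [[-25,0,0],0,4],
  [[-28,0,-3],0,4],
  [[-28,0,-8],0,4],
  [[-28,0,-8],0,4],
])

```text
clock: 19.73
eef_pos: [525.6, -37.2, 346.9]
tool_rot: [2.352, 1.556, 2.74]
force: [1.0, -0.0, -1.1]
width: 9.0
```

```bash
python3 -c "
from h import *
to(515,-40,415)
im,d=eyes.get_image('scene'); cv2.imwrite('pics/f.png',cv2.resize(im[90:320,180:400],None,fx=2.6,fy=2.6))
"
```

```text
t 19.725 grasp [525.9 -37.3 365.6] tcp [525.6 -37.2 346.9] w 9.0 F [ 1.  -0.  -1.1] ytool deg 112.24 xtool [-0.013  0.006 -1.   ] q7 0.24
tool shift [-49.3   2.1 -11.6]
```

View pics/f.png

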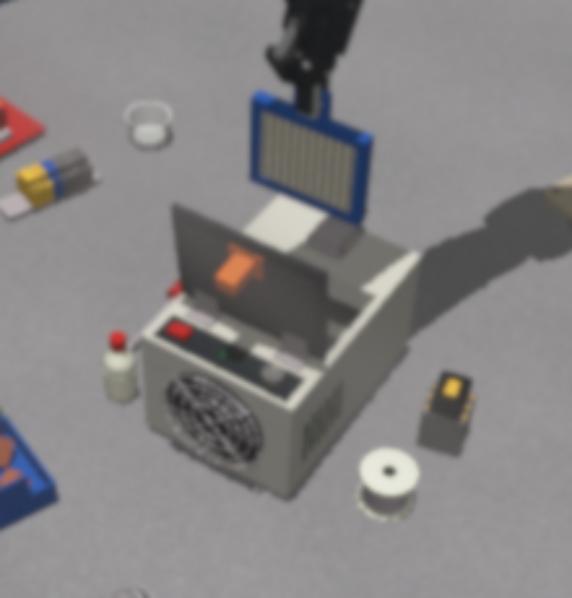

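The plate is out and hanging upright above the extractor, with its frame running from (250,95) to (372,220). I'll raise it a little more and turn it square.

apply_moves([
  [[-20,0,-6],7.4,4],
  [[-20,0,-5],7.4,4],
  [[-8,0,0],7.4,4],
  [[0,0,0],0,4],
])

```text
clock: 20.27
eef_pos: [515.6, -41.0, 402.8]
tool_rot: [2.367, 1.564, 2.357]
force: [-0.1, 0.3, -1.8]
width: 9.0
```

Run:
```python
from h import *
to(515,-40,415)
im,d=eyes.get_image('top'); cv2.imwrite('pics/g_top.png',im)
ims,ds=eyes.get_image('scene'); cv2.imwrite('pics/g.png',cv2.resize(ims[60:300,180:400],None,fx=2.5,fy=2.5))
# far edge fit
g=cv2.GaussianBlur(cv2.cvtColor(im,cv2.COLOR_BGR2GRAY),(5,5),0).astype(int)
hsv=cv2.cvtColor(im,cv2.COLOR_BGR2HSV)
pts=[]
for u in list(range(5,115,5))+list(range(245,282,4))+list(range(415,450,5)):
    col=g[70:110,u]; k=np.argmax(np.diff(col)) if 0 else np.argmax(np.abs(col[4:]-col[:-4])); pts.append((u,70+k+2))
P=plane('top',pts,0)[:,:2]; 
k=np.polyfit(P[:,1],P[:,0],1); res=P[:,0]-np.polyval(k,P[:,1]); ok=abs(res-np.median(res))<6
k=np.polyfit(P[ok,1],P[ok,0],1); print("edge x=",k, "deg",np.degrees(np.arctan(k[0])),ok.sum(),len(P))
```

```text
t 20.275 grasp [515.6 -41.1 421.5] tcp [515.6 -41.  402.8] w 9.0 F [-0.1  0.3 -1.8] ytool deg 89.42 xtool [-0.005  0.005 -1.   ] q7 -0.09
tool shift [ 6.5  1.  -0.6]
edge x= [4.60775062e-03 9.55154996e+02] deg 0.26400279509176366 21 39
```

View pics/g.png

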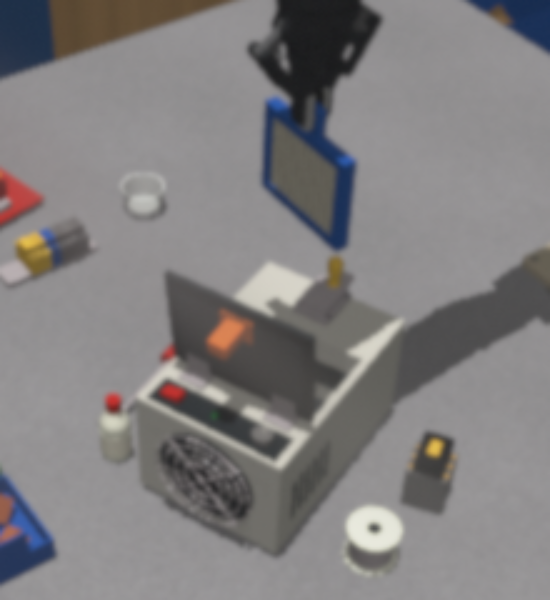

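View pics/g_top.png

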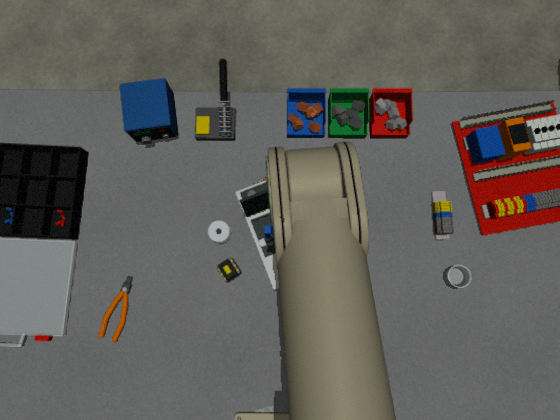

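Run:
```python
from h import *
im,d=eyes.get_image('scene')
# pleat region (crop coords /2.5 + offset)
poly=(np.array([(276,128),(328,165),(326,222),(276,178)])/2.5+[180,60]).astype(np.int32)
m=np.zeros(d.shape,np.uint8); cv2.fillPoly(m,[poly],1)
v,u=np.nonzero(m); z=d[v,u]; ok=z>0; u,v,z=u[ok],v[ok],z[ok]
K,D,R,t=cam('scene'); a=cv2.undistortPoints(np.c_[u,v].astype(float).reshape(-1,1,2),K,D).reshape(-1,2)
X=(np.c_[a*z[:,None],z]-t)@R; X=X[np.linalg.norm(X-np.median(X,0),axis=1)<90]
c=X.mean(0); n=np.linalg.svd(X-c)[2][2]; n*=np.sign(n[0]); print(len(X),"c",c.round(1),"n",n.round(3),"yaw",np.degrees(np.arctan2(n[1],n[0])).round(1),"pitch",np.degrees(np.arcsin(n[2])).round(1),"res",((X-c)@n).std())
# silhouette: blue frame
b,mm=blobs(im,(100,100,40),(125,255,255),30,(275,90,330,165)); print(b)
# predicted corners
s,p,Rt=tool(); g=p+Rt[:,0]*ctrl.grip_point_offset
F=np.array([[7,y,z] for z in (0,98) for y in (60,-60)])+[g[0],g[1],g[2]-123.7]
pr=proj('scene',F); print(((pr-[180,60])*2.5).round(0))
```

```text
477 c [519.6 -42.6 347. ] n [ 1.    -0.018 -0.014] yaw -1.0 pitch -0.8 res 1.5923695394585304
[([286, 99, 36, 60, 565], array([305.89, 125.98]))]
[[335. 251.]
 [260. 185.]
 [344. 165.]
 [263. 100.]]
```

The depth fit on the pleats gives a face yaw of -1.0° and a tilt of 0.8°. The plate's visible corners match the predicted ones. I'll trim the yaw slightly and let it settle.

apply_moves([
  [[0,0,0],-0.7,4],
  [[0,0,0],0,4],
  [[0,0,0],0,4],
])

```text
clock: 20.8
eef_pos: [514.7, -41.1, 400.2]
tool_rot: [2.627, 1.56, 2.633]
force: [-0.4, 0.1, -0.9]
width: 8.8
```

Run:
```python
from h import *
to(515,-40,415); print(abs(tool()[0]['qd']).max())
im,d=eyes.get_image('scene'); cv2.imwrite('pics/h.png',im)
print(blobs(im,(22,120,100),(35,255,255),5,(300,150,330,190))[0], proj('scene',[[441.8,-71.4,172]]))
```

```text
t 20.8 grasp [514.8 -41.2 418.9] tcp [514.7 -41.1 400.2] w 8.8 F [-0.4  0.1 -0.9] ytool deg 90.34 xtool [-0.01   0.005 -1.   ] q7 -0.08
tool shift [3.9 1.2 0.2]
0.005869009758286592
[([312, 164, 4, 10, 20], array([313.5 , 168.25]))] [[313.56454741 167.64362419]]
```

View pics/h.png

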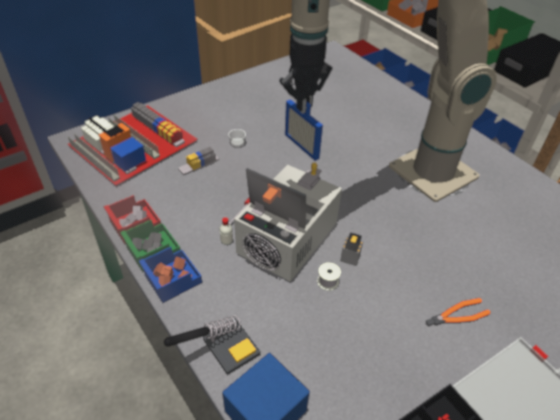

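The plate is held upright at about (303,130), clear of the extractor. The flap is up at (275,195), the knob is drawn at (313.5,168), and the bystanders haven't moved. I'm handing in.

```bash
python3 -c "
from cell import ctrl
print(ctrl.finish_job())"
```

```text
the job is handed in; nothing more can be done
None
```

I did the job in the order asked and handed it in at about 21 s, with the arm still holding the filter plate. The hand-in reported no verdict.

- **Bolt:** drawn about 25 mm to its end stop. The last picture shows the knob at pixel (313.5, 168.3), against (313.6, 167.6) expected for fully drawn.
- **Flap:** swung to roughly 100–103°, worked out from the gripper's path. The pictures show it standing past upright on its own.
- **Filter plate:** lifted straight out by its tab, with its lower edge now at about z = 295 mm. That is roughly 155 mm over the deck and above the top of the raised flap.
- **Squareness:**
  - A depth fit on the pleats gave the face 1.0° off in yaw and 0.8° off upright. I then trimmed the yaw, and the tool now reads 0.3° off; I did not repeat the plate fit.
  - The bench's far edge measured about 0.3° from the robot's y axis. That fit is rough, as only 21 of 39 edge points agreed.
- **Stillness and bystanders:** joint speeds were below 0.01 rad/s at hand-in. The other things on the bench looked unmoved, judged by eye only.

**Unplanned step:** swinging the flap tipped the tool by about 4°. I straightened it by gripping the knob again and pulling gently against the bolt's end stop, which left the bolt fully drawn. The largest contact force I read at any step was about 15 N.

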